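# Open the swing mill with the unmarked thread

## Robot

A 6-joint arm with a two-finger parallel gripper is mounted at the origin on a cart in front of the work surface, level with it; the furniture and walls round the work are solid. World frame = base frame: x ahead of the robot, y to its left, z up, the work surface at z = 0. Lengths are in mm, angles in rad, forces in N, time in s.
With the tool pointing down it reaches from about 250 to 725 mm from the base axis. Payload 9.7 kg.
Tool frame: the origin (TCP) lies on the centre line of the jaws, within the pads' length; the fingertips stand 22 mm ahead of it and the grasp point (between the pads) lies 3 mm ahead of it; z points along the fingers, y is the direction in which the jaws open and shut (so a half turn about z gives the same grasp; the last joint's range is limited). The gripper opens to 85 mm and grips with 20 to 120 N. Pads are 22 mm wide; open, the fingers measure 114 mm over their backs; the gripper's body (76 mm by 85 mm) begins 54 mm behind the grasp point. The pads swing forward as they close: fully open they stand 13 mm farther back than shut.
Start: joints at [1.314, 0.087, 0.176, 1.66, 0, 1.571], TCP at [139.69, 531.962, 253.284] pointing down, gripper open.
Joint ranges: [-3.13, 3.13], [-0.85, 1.81], [-1.15, 1.24], [-2.2, 2.28], [-1.44, 1.52], [-3.14, 3.14]. Speed limits (rad/s): [2.22, 2.22, 2.57, 3.14, 3.14, 3.14].

## Interface

Orientations are given as a unit quaternion [x, y, z, w].
In Python, from plant import bot gives the robot as it stands.
- The arm moves only by the tool carry_out, never from a script. Its arguments are lists of equal length, an entry for each row: "slide": the shift along the world's x, y, z in mm, a list of three; "roll": the turn about the world's z in rad. In form: {"slide": [[x, y, z], ...], "roll": [roll, ...]}. A call has 1 to 20 rows; each row is the pose to reach, as a shift and turn from the pose commanded when the call began; what a row does not reach only later rows make up. A row lasts 1/8 s, in which the tool goes at most 62.5 mm and 10.7 degrees, less where a joint would pass 70% of its speed; a pose out of reach is approached as far as the arm can. A call with a gripper value outside its range is refused whole. "hand" is the closure in counts, from 0 (fully open) to 255 (shut), set as the call begins (left out, the last holds). The fingers move at their own pace and stop on an object; "force" is the grip in N (left out, the last holds). Time passes only in rows, so rows that repeat a pose let the fingers close. It gives the time, the measured TCP pose, the force and the opening at its end, in the units of the state.
- bot.read_state(): the state, without advancing time (a new reading comes with each control period).
- bot.grab_frame(name): name is "scene" or "top" or "wrist"; returns a dict with "pixels" (420x560x3 uint8, blue, green, red), "camera_matrix" (3x3 intrinsics, pixels), "dist" ([k1, k2, p1, p2, k3] as OpenCV has them; the pictures are not rectified), "R" (3x3) and "t" (3): a world point X has camera coordinates R X + t. Camera axes: x right, y down, z forward; pixel columns grow to the right and rows downward; lengths in mm; the calibration is good to about 2 mm. A picture is of the moment at which its call begins. There is no depth.
- bot.close_job(): hands the job in, once; it reports no verdict.
Trained networks look in a picture, given as the dict that the camera call returned (one of the last four; its "shot" number tells which), for a name from the list of things; names that differ only in an ending like _2 or _b are one class to them, and where a whole thing is asked for, a point or a joint stands for the part that bears it (a point fixed in the world has none). Each returns a list of dicts, best first, with "score" (0 to 1); they miss things now and then, are a little off and sometimes report something else, mostly with a low value. They report only what shows in the picture. A call takes as long as a camera call. They do not tell look-alikes from the thing itself.
- bot.spot_in(thing, picture): "bbox" ([left, top, right, bottom] in pixels, round what is visible of it).
The state is a dict: "time": time; "joint_positions": joint angles; "qvel": joint speeds; "effort": joint torques, N m; "eef_pos": TCP position; "tcp_rot": TCP orientation; "contact_force": force on the tool from outside, world axes, zero at the start; "torque": the same for the moment, N m; "gripper_width": finger opening in mm.
Only numpy, scipy, OpenCV 4.12 (cv2) and the standard library are available. Lean on these libraries where they do the work, as an engineer would, in place of code of your own. Each camera call takes 0.05 s, during which the arm holds its last target. There are 200 camera calls.

## Task

On the swing mill nearer the robot, lift the handle to tip the drum back to 45 degrees and keep it there for a moment, so that the meal packed under the cap drops away from the filler neck, then bring the drum back level. Then unscrew its black cap; nobody marked whether its thread is right- or left-handed, so try it one way and, if it stops, the other. Lift the cap off upright and finish still holding it in the gripper, well clear above the neck, with the drum level; leave the other mill and the things around alone.

Things in the scene. Friction and masses are not known exactly. Their poses are not given: they have to be found in the camera images.
- mill_1: swing mill 1: fixed grey base 150 x 150 x 24 mm, two cheeks carrying a steel drum 92 mm in diameter. Origin under the base, on the table; z up, -x runs out along the handle. The tipping axis runs along y, 105 mm above the origin; the level drum's flat lid is 158 mm above it. The two mills look alike: work on the one nearer the robot (the other stands at the back)
- mill_1_drum (a joint): tipping angle of mill 1's drum: 0 = level, on its stop (stop at 1.25 rad); grows as the handle is lifted; stays where it is left (5 to 15 N at the handle move it). Handle: round black grip 20 mm thick, 62 mm long, sticking out of the drum like a pan handle; when level its middle is at x -112, z 105 mm in the mill's frame; it swings with the drum. A scale on a cheek has long ticks at 0 and 45 degrees
- mill_1_seat (a point): where the middle of mill 1's seated cap is: on the drum's centre line, 34 mm above the lid, 87 mm above the tipping axis; turns with the drum. Under the cap stands the filler neck, 30 mm high and 41 mm across its interrupted threads
- screwcap_1_mid (a point): middle of mill 1's black ribbed screw cap: straight, round, 50 mm in diameter, 48 mm high (24 mm above and below this point), 0.08 to 0.15 kg, hollow below; z is its axis, up when seated. 10 mm are free between its lower edge and the lid. It need not be raised while it is turned; once loose it lifts straight off (clear of the neck after 25 mm)
- screwcap_1: the same cap 1, origin at the middle of its lower edge. Starts screwed nearly home. In the loosening sense it turns with hardly any resistance and is free after 60 to 90 degrees (past 95 it meets a stop); the other way it stops dead within 10 degrees. The sense cannot be seen and differs between starts: of the two mills one has a right-hand, the other a left-hand thread
- mill_2: swing mill 2: fixed grey base 150 x 150 x 24 mm, two cheeks carrying a steel drum 92 mm in diameter. Origin under the base, on the table; z up, -x runs out along the handle. The tipping axis runs along y, 105 mm above the origin; the level drum's flat lid is 158 mm above it. The two mills look alike: work on the one nearer the robot (the other stands at the back)
- mill_2_drum (a joint): tipping angle of mill 2's drum: 0 = level, on its stop (stop at 1.25 rad); grows as the handle is lifted; stays where it is left (5 to 15 N at the handle move it). Handle: round black grip 20 mm thick, 62 mm long, sticking out of the drum like a pan handle; when level its middle is at x -112, z 105 mm in the mill's frame; it swings with the drum. A scale on a cheek has long ticks at 0 and 45 degrees
- mill_2_seat (a point): where the middle of mill 2's seated cap is: on the drum's centre line, 34 mm above the lid, 87 mm above the tipping axis; turns with the drum. Under the cap stands the filler neck, 30 mm high and 41 mm across its interrupted threads
- screwcap_2_mid (a point): middle of mill 2's black ribbed screw cap: straight, round, 50 mm in diameter, 48 mm high (24 mm above and below this point), 0.08 to 0.15 kg, hollow below; z is its axis, up when seated. 10 mm are free between its lower edge and the lid. It need not be raised while it is turned; once loose it lifts straight off (clear of the neck after 25 mm)
- screwcap_2: the same cap 2, origin at the middle of its lower edge. Starts screwed nearly home. In the loosening sense it turns with hardly any resistance and is free after 60 to 90 degrees (past 95 it meets a stop); the other way it stops dead within 10 degrees. The sense cannot be seen and differs between starts: of the two mills one has a right-hand, the other a left-hand thread
- jar_1: bystander: sample jar with a white lid, 60 mm in diameter, 78 mm high, origin at its underside
- beaker: bystander: white plastic beaker, 65 mm in diameter, 78 mm high, origin at its underside
- scoop: bystander: aluminium scoop, 162 x 53 x 54 mm, lying down, origin at its underside
- brush: bystander: flat brush, 171 x 35 x 16 mm, lying down, origin at its underside
- packet_4: bystander: brown seed packet, 118 x 64 x 17 mm, lying flat, origin at its underside
Things that resemble listed ones, but are neither listed nor needed, are in the scene too. Leave any purple or turquoise look-alike of the screwcap_2 alone.

How it is judged (in metres and radians):
On the way, in this order (a step that is already met when the one before it is completed fails the run):
1. the nearer mill's drum is tipped to 45 degrees (38 to 52) with its cap on, for 0.4 s (((world x of mill_1 below 0.66 m and value of joint mill_1_drum between 0.663 and 0.908 rad and distance between screwcap_1_mid and mill_1_seat below 0.012 m) or (world x of mill_2 below 0.66 m and value of joint mill_2_drum between 0.663 and 0.908 rad and distance between screwcap_2_mid and mill_2_seat below 0.012 m))), for 0.4 s.
2. the drum is back level (within 4 degrees) with its cap still on (((world x of mill_1 below 0.66 m and value of joint mill_1_drum below 0.07 rad and distance between screwcap_1_mid and mill_1_seat below 0.012 m) or (world x of mill_2 below 0.66 m and value of joint mill_2_drum below 0.07 rad and distance between screwcap_2_mid and mill_2_seat below 0.012 m))), for 0.2 s.
3. the cap is off the neck: its middle at least 25 mm above its seat (((world x of mill_1 below 0.66 m and z of screwcap_1_mid in the frame of mill_1_seat above 0.025 m) or (world x of mill_2 below 0.66 m and z of screwcap_2_mid in the frame of mill_2_seat above 0.025 m))), for 0.1 s.
At the end, for the whole second after the job is handed in: The nearer mill's drum is level (within 4 degrees); its cap is gripped by the fingers, upright within 17 degrees, still, its middle at least 40 mm above its seat and within 100 mm sideways of it, touching no part of the mill (((world x of mill_1 below 0.66 m and value of joint mill_1_drum below 0.07 rad and z of screwcap_1_mid in the frame of mill_1_seat above 0.04 m and horizontal distance between screwcap_1_mid and mill_1_seat below 0.1 m and angle between screwcap_1_mid's own z axis and vertical below 0.3 rad and contact force between screwcap_1 and the fingers above 1 N and contact force between screwcap_1 and mill_1 below 0.05 N and linear speed of screwcap_1 below 0.03 m/s) or (world x of mill_2 below 0.66 m and value of joint mill_2_drum below 0.07 rad and z of screwcap_2_mid in the frame of mill_2_seat above 0.04 m and horizontal distance between screwcap_2_mid and mill_2_seat below 0.1 m and angle between screwcap_2_mid's own z axis and vertical below 0.3 rad and contact force between screwcap_2 and the fingers above 1 N and contact force between screwcap_2 and mill_2 below 0.05 N and linear speed of screwcap_2 below 0.03 m/s))); the arm keeps its last pose, push and grip.
It fails at once if a drum is tipped beyond 60 degrees (value of joint any of mill_1_drum, mill_2_drum above 1.05 rad).
It fails at once if the mill at the back is disturbed (drum tipped by 5 degrees or cap shifted by 10 mm) ((world x of mill_1 above 0.66 m and (value of joint mill_1_drum above 0.09 rad or distance of screwcap_1_mid from where it was at the start of the episode above 0.01 m)) or (world x of mill_2 above 0.66 m and (value of joint mill_2_drum above 0.09 rad or distance of screwcap_2_mid from where it was at the start of the episode above 0.01 m))).
It fails at once if a bystander is pushed by more than 40 mm (distance of any of jar_1, beaker, scoop, brush, packet_4 from where it was at the start of the episode above 0.04 m).
It also fails if it takes over 61 s, if anything falls off the work surface, if the arm or the gripper's body presses on something with over 40 N, if the wrist force passes 120 N, or if a joint passes its speed limit or range.

## Working session

There is one attempt and no reset: what is moved stays moved. The work goes in short steps, Python scripts to look and compute and a tool call to move; the robot and the scene stay as the last step left them, time stands still between calls to the robot, and variables do not carry over. Pictures are saved under pics/ and viewed, about 8 in all and at most 12, crops included, and the job is handed in when it is done.

Besides the shell and the picture viewer there is one more tool, called after "Emit:" as name(argument=value, ...) on one line, values as JSON. carry_out: Moves the arm, as the interface text tells. Its arguments: {"type":"object","properties":{"slide":{"type":"array","items":{"type":"array","items":{"type":"number"}}},"roll":{"type":"array","items":{"type":"number"}},"hand":{"type":"number"},"force":{"type":"number"}},"required":["slide","roll"]}

```bash
mkdir -p pics; ls
python3 - <<'E'
from plant import bot
import cv2,numpy as np
s=bot.read_state();print(s)
fs=[]
for n in("scene","top"):
    f=bot.grab_frame(n);fs.append(f)
    cv2.imwrite(f"pics/{n}0.png",f["pixels"])
    print(n,f["camera_matrix"],f["dist"],f["R"],f["t"])
    for t in("mill_1","screwcap_1","mill_1_drum","jar_1"):
        for d in bot.spot_in(t,f)[:4]:print(t,np.round(d["bbox"]),round(d["score"],2))
E
```

```text
pics
{'time': 0.0, 'joint_positions': array([ 1.31398531e+00,  8.74637733e-02,  1.75157452e-01,  1.65978136e+00,
       -1.10494549e-05,  1.57077763e+00]), 'qvel': array([ 0.00199528,  0.00065276, -0.00181458, -0.00096753, -0.00033471,
       -0.0006078 ]), 'effort': array([-6.87082365e-05, -5.20389891e+01,  4.64806366e+01,  1.62571081e-02,
        2.30131775e-05, -4.46050983e-07]), 'eef_pos': array([139.65454473, 531.78349257, 252.59297267]), 'tcp_rot': array([ 1.28043644e-01,  9.91768324e-01, -6.41069029e-04, -7.72077096e-05]), 'contact_force': array([-0.01126891, -0.04456194,  0.3679474 ]), 'torque': array([ 0.04787587,  0.01606129, -0.00529341]), 'gripper_width': 85.50233023797793}
scene [[511.86144662   0.         277.31070688]
 [  0.         511.86144662 208.289357  ]
 [  0.           0.           1.        ]] [-0.06554779  0.          0.          0.          0.        ] [[ 0.81121562 -0.58459085 -0.01351875]
 [-0.45554807 -0.61731507 -0.6414032 ]
 [ 0.36661312  0.52647473 -0.76708486]] [-409.10688219  404.00948755 1358.77465936]
mill_1 [331. 193. 388. 257.] 0.97
mill_1 [204. 1
[... 288 characters left out ...]
09072   0.         282.11219206]
 [  0.         472.47109072 209.34717082]
 [  0.           0.           1.        ]] [-0.15502542  0.          0.          0.          0.        ] [[ 0.09552192 -0.99541259  0.0054163 ]
 [-0.97468206 -0.09463487 -0.20258114]
 [ 0.20216439  0.01407177 -0.9792505 ]] [  61.07946241  595.79465868 1258.11538164]
mill_1 [205. 212. 286. 278.] 0.79
mill_1 [313. 125. 394. 190.] 0.65
mill_1 [333. 126. 399. 174.] 0.27
screwcap_1 [227. 222. 246. 246.] 0.91
screwcap_1 [345. 121. 369. 146.] 0.72
screwcap_1 [213. 278. 237. 302.] 0.67
screwcap_1 [295. 194. 315. 212.] 0.64
mill_1_drum [221. 211. 286. 268.] 0.57
jar_1 [212. 276. 238. 301.] 0.84
jar_1 [223. 215. 287. 265.] 0.54
```

Run:
```python
import cv2
for n,(x0,y0,x1,y1) in(("scene",(160,140,420,335)),("top",(180,90,440,320))):
    i=cv2.imread(f"pics/{n}0.png")[y0:y1,x0:x1]
    cv2.imwrite(f"pics/{n}0c.png",cv2.resize(i,None,fx=3,fy=2.6 if 0 else 3 if n=="scene" else 2.6*1.0,interpolation=cv2.INTER_CUBIC) if n=="scene" else cv2.resize(i,None,fx=2.6,fy=2.6,interpolation=cv2.INTER_CUBIC))
```

```text
(no output)
```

View pics/scene0c.png

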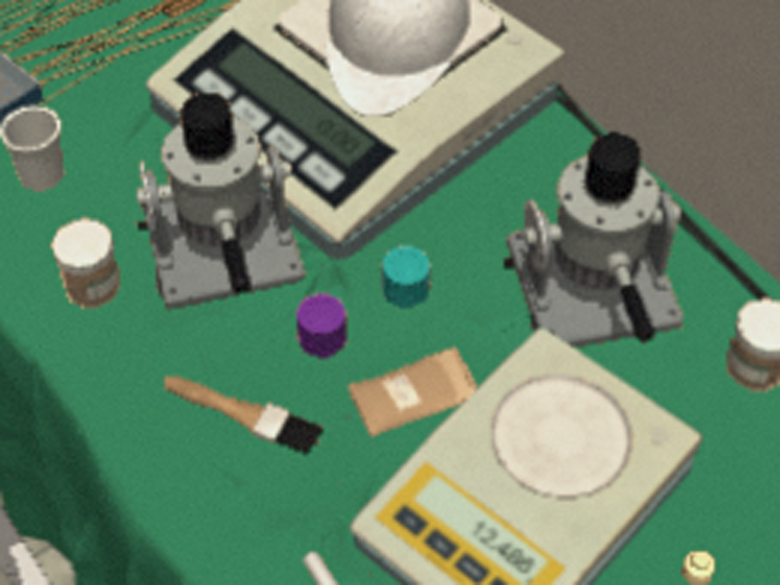

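View pics/top0c.png

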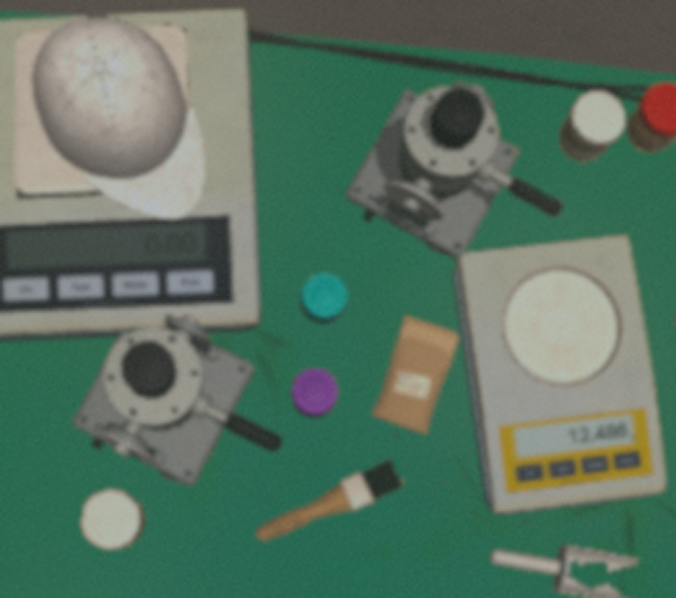

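```bash
cat > h.py <<'E'
import numpy as np,cv2
from plant import bot
def proj(f,X):
    X=np.asarray(X,float).reshape(-1,3)
    return cv2.projectPoints(X,cv2.Rodrigues(f["R"])[0],f["t"],f["camera_matrix"],np.array(f["dist"]))[0][:,0]
def world(p,m):
    m=np.asarray(m,float);c,s=np.cos(p[2]),np.sin(p[2])
    return np.c_[p[0]+c*m[:,0]-s*m[:,1],p[1]+s*m[:,0]+c*m[:,1],m[:,2]]
E
python3 - <<'E'
from h import *
from scipy.optimize import least_squares
T=bot.grab_frame("top");S=bot.grab_frame("scene")
mT=[[0,0,216],[-143,0,105],[-75,75,24],[-75,-75,24],[75,75,24],[0,0,158]]
pT=np.array([[149,368],[279,444],[190,482],[255,368],[75,425],[154,377]])/2.6+[180,90]
mS=[[0,0,216],[-143,0,100],[-75,75,24],[-75,-75,24],[0,0,158]]
pS=np.array([[207,107],[240,288],[170,303],[303,270],[212,150]])/3+[160,140]
r=lambda p:np.r_[(proj(T,world(p,mT))-pT).ravel(),(proj(S,world(p,mS))-pS).ravel()]
o=least_squares(r,[500,100,.9],loss="soft_l1")
print(o.x,np.round(o.fun.reshape(-1,2),1))
p=o.x
print("cap",world(p,[[0,0,192]]),"handle",world(p,[[-112,0,105],[-143,0,105],[-81,0,105]]))
# bystanders
for n,px in(("jar",(111,518)),("purple",(315,391)),("turq",(325,297)),("brushend",(395,470))):
    q=np.array(px)/2.6+[180,90]
    g=least_squares(lambda a:(proj(T,[a[0],a[1],{"jar":78}.get(n,40)])-q).ravel(),[400,0]);print(n,g.x)
E
```

```text
[491.15669012 220.50679522 -11.36798567] [[-0.5 -0.7]
 [ 1.1  0.9]
 [ 1.1  1.9]
 [ 0.3 -1.4]
 [-1.7 -0.4]
 [-0.4 -0.5]
 [-0.6  0.2]
 [ 1.1  1.8]
 [-2.1 -0.6]
 [ 0.8  0.5]
 [-0.6 -0.8]]
cap [[491.15669012 220.50679522 192.        ]] handle [[450.40408183 116.18409914 105.        ]
 [439.12434203  87.30906719 105.        ]
 [461.68382162 145.05913109 105.        ]]
jar [350.82141627 255.28589809]
purple [508.230869    56.75510092]
turq [612.55479425  54.95017173]
brushend [431.52728162 -35.90703224]
```

Emit:
carry_out(slide=[[31, -42, 0], [62, -83, 0], [93, -125, 0], [124, -166, 0], [155, -208, 0], [186, -250, 0], [217, -291, 0], [248, -333, 0], [279, -374, 0], [310, -416, 0], [310, -416, 0], [310, -416, 0]], roll=[0.15, 0.3, 0.45, 0.6, 0.75, 0.9, 1.05, 1.2, 1.35, 1.455, 1.455, 1.455], hand=90, force=30)

```text
time: 2.1
eef_pos: [449.5, 116.0, 253.3]
tcp_rot: [-0.563, 0.826, 0.0, -0.0]
contact_force: [-0.8, 0.6, -0.3]
gripper_width: 55.2
```

Run:
```python
from h import *
s=bot.read_state();print(s["time"],s["eef_pos"],s["tcp_rot"],s["joint_positions"],s["gripper_width"])
W=bot.grab_frame("wrist");img=W["pixels"].copy();print(W["R"],W["t"])
p=[491.16,220.5,1.198]
for m in([-112,0,105],[-143,0,105],[-81,0,105],[-75,75,24],[-75,-75,24],[75,75,24],[0,0,216]):
    q=proj(W,world(p,[m]))[0];print(m,q)
    if abs(q).max()<2000: cv2.drawMarker(img,tuple(int(v) for v in q),(0,0,255),0,12,1)
cv2.imwrite("pics/w1.png",img)
```

```text
2.1 [449.53833596 115.9780421  253.25512659] [-5.63228003e-01  8.26301510e-01  1.57671345e-04 -8.03259581e-05] [ 2.52350648e-01 -1.16841276e-01 -2.54066383e-02  1.66248903e+00
  2.42187737e-04 -9.44223786e-01] 55.17751299769005
[[-0.93075014  0.36565382  0.00121071]
 [ 0.34778096  0.88422355  0.3117645 ]
 [ 0.11292734  0.29059592 -0.95015863]] [ 375.90204707 -298.71505345  295.5649088 ]
[-112, 0, 105] [277.28957398 202.34215323]
[-143, 0, 105] [277.19205218 161.4699578 ]
[-81, 0, 105] [277.38015997 240.4772158 ]
[-75, 75, 24] [353.27392158 214.31546618]
[-75, -75, 24] [201.62081424 214.59551219]
[75, 75, 24] [345.19861179 342.1464518 ]
[0, 0, 216] [277.53213241 451.91538143]
```

View pics/w1.png

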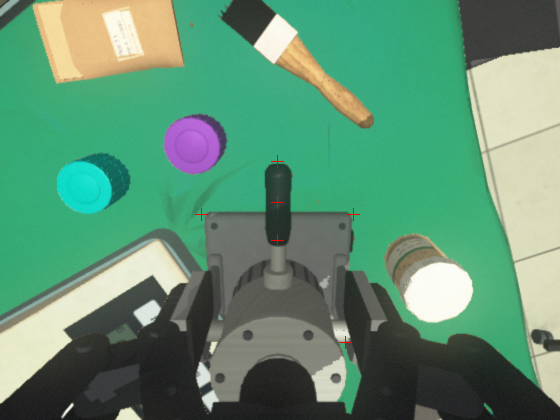

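Emit:
carry_out(slide=[[0, 0, -35], [0, 0, -70], [0, 0, -110], [0, 0, -135], [0, 0, -145], [0, 0, -145]], roll=[0, 0, 0, 0, 0, 0])

```text
time: 2.9
eef_pos: [449.4, 116.6, 108.5]
tcp_rot: [-0.564, 0.826, 0.0, -0.0]
contact_force: [-0.3, 1.1, 1.3]
gripper_width: 55.3
```

Emit:
carry_out(slide=[[0, 0, 0], [0, 0, 0], [0, 0, 0], [0, 0, 0], [0, 0, 0], [0, 0, 0]], roll=[0, 0, 0, 0, 0, 0], hand=255, force=30)

```text
time: 3.65
eef_pos: [450.0, 116.3, 109.4]
tcp_rot: [-0.564, 0.826, 0.0, 0.001]
contact_force: [-2.4, 1.2, 5.7]
gripper_width: 18.2
```

Run:
```python
import numpy as np
u=np.array([.364,.931])
for d in range(0,49,4):
    a=np.radians(d);print(d,np.round(112*(1-np.cos(a))*u,0),round(112*np.sin(a)))
```

```text
0 [0. 0.] 0
4 [0. 0.] 8
8 [0. 1.] 16
12 [1. 2.] 23
16 [2. 4.] 31
20 [2. 6.] 38
24 [4. 9.] 46
28 [ 5. 12.] 53
32 [ 6. 16.] 59
36 [ 8. 20.] 66
40 [10. 24.] 72
44 [11. 29.] 78
48 [13. 35.] 83
```

Emit:
carry_out(slide=[[0, 0, 8], [0, 1, 16], [1, 2, 23], [2, 4, 31], [2, 6, 38], [4, 9, 46], [4, 9, 46]], roll=[0, 0, 0, 0, 0, 0, 0])

```text
time: 4.53
eef_pos: [453.4, 125.0, 155.4]
tcp_rot: [-0.564, 0.826, 0.0, -0.0]
contact_force: [-4.6, -2.6, 1.7]
gripper_width: 18.7
```

Run:
```python
from h import *
s=bot.read_state();print(s["contact_force"],s["gripper_width"])
S=bot.grab_frame("scene")["pixels"][150:270,170:290]
W=bot.grab_frame("wrist")["pixels"]
cv2.imwrite("pics/t1.png",np.hstack([cv2.resize(S,(420,420),interpolation=2),cv2.resize(W,(380,420))]))
```

```text
[-4.62230745 -2.64677249  1.7270637 ] 18.70006646885506
```

View pics/t1.png

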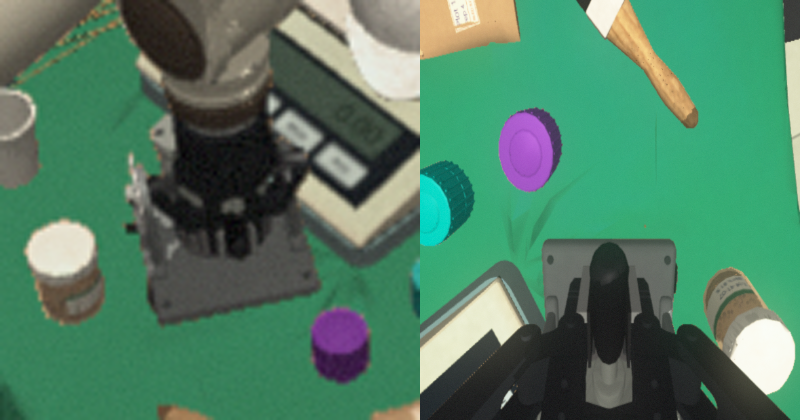

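The wrist view shows the handle in the jaws (crop about 610,300), the drum tipping with it. I'll carry on along the arc.

Emit:
carry_out(slide=[[1, 3, 7], [2, 7, 13], [4, 11, 20], [6, 15, 26], [8, 21, 33], [8, 21, 33], [8, 21, 33], [8, 21, 33]], roll=[0, 0, 0, 0, 0, 0, 0, 0])

```text
time: 5.62
eef_pos: [461.6, 145.8, 188.4]
tcp_rot: [-0.564, 0.826, -0.0, 0.0]
contact_force: [-3.4, -4.2, -0.3]
gripper_width: 18.1
```

Run:
```python
from h import *
s=bot.read_state();print(s["eef_pos"],s["contact_force"],s["gripper_width"])
W=bot.grab_frame("wrist");img=W["pixels"].copy()
p=[491.16,220.5,1.198]
for a,c in((38,(255,0,0)),(45,(0,0,255)),(52,(0,255,255))):
    a=np.radians(a)
    for r in(81,143):
        q=proj(W,world(p,[[-r*np.cos(a),0,105+r*np.sin(a)]]))[0];cv2.drawMarker(img,tuple(int(v) for v in q),c,0,14,1)
T=bot.grab_frame("top")["pixels"][190:310,180:300]
cv2.imwrite("pics/t2.png",np.hstack([cv2.resize(T,(380,380),interpolation=2),cv2.resize(img[0:],(420,380))]))
```

```text
[461.59124578 145.84013268 188.44752984] [-3.4385042  -4.15750527 -0.30438448] 18.097859628362308
```

View pics/t2.png

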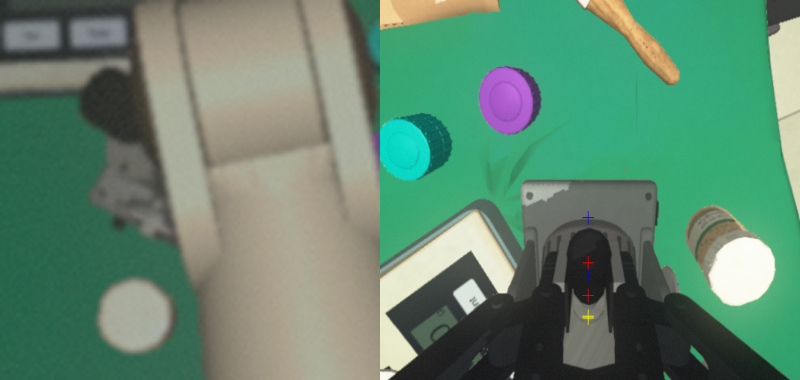

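Emit:
carry_out(slide=[[0, 0, 0], [0, 0, 0], [0, 0, 0], [-2, -6, -6], [-5, -13, -16], [-7, -18, -26], [-9, -22, -36], [-10, -26, -46], [-11, -28, -56], [-12, -29, -66], [-12, -30, -74], [-12, -30, -80], [-12, -30, -82], [-12, -30, -82], [-12, -30, -82]], roll=[0, 0, 0, 0, 0, 0, 0, 0, 0, 0, 0, 0, 0, 0, 0])

```text
time: 7.6
eef_pos: [450.4, 117.2, 109.9]
tcp_rot: [-0.564, 0.826, 0.0, 0.003]
contact_force: [-13.0, -0.8, 28.1]
gripper_width: 18.2
```

Emit:
carry_out(slide=[[0, 0, 2], [0, 0, 2], [0, 0, 2], [0, 0, 2]], roll=[0, 0, 0, 0], hand=90)

```text
time: 8.1
eef_pos: [449.7, 116.0, 107.1]
tcp_rot: [-0.564, 0.826, 0.0, -0.0]
contact_force: [0.3, 0.3, -0.0]
gripper_width: 55.4
```

Emit:
carry_out(slide=[[0, 0, 30], [0, 0, 80], [0, 0, 135], [0, 0, 185], [0, 0, 185]], roll=[0, 0, 0, 0, 0])

```text
time: 8.72
eef_pos: [450.7, 116.2, 296.0]
tcp_rot: [-0.564, 0.826, -0.001, 0.003]
contact_force: [0.1, 0.2, -1.1]
gripper_width: 55.5
```

Emit:
carry_out(slide=[[14, 35, 0], [27, 70, 0], [41, 104, 0], [41, 104, 0], [41, 104, 0], [41, 104, 0]], roll=[0, 0, 0, 0, 0, 0], hand=0)

```text
time: 9.48
eef_pos: [490.5, 219.3, 292.3]
tcp_rot: [-0.564, 0.826, -0.0, -0.0]
contact_force: [-0.3, -0.2, -0.3]
gripper_width: 85.4
```

Run:
```python
from h import *
s=bot.read_state();print(s["eef_pos"],s["joint_positions"])
W=bot.grab_frame("wrist");img=W["pixels"].copy()
p=[491.16,220.5,1.198]
t=np.linspace(0,2*np.pi,40)
for r,z in((25,216),(25,168),(46,158)):
    q=proj(W,world(p,np.c_[r*np.cos(t),r*np.sin(t),0*t+z]));cv2.polylines(img,[q.astype(int)],True,(0,0,255) if z>200 else (0,255,255),1)
for r in(81,143):
    q=proj(W,world(p,[[-r,0,105]]))[0];cv2.drawMarker(img,tuple(int(v) for v in q),(0,0,255),0,14,1)
cv2.imwrite("pics/c1.png",img)
print([(np.round(d["bbox"]),d["score"]) for d in bot.spot_in("screwcap_1",W)][:3])
```

```text
[490.47853511 219.26634523 292.25649162] [ 4.20437949e-01  7.48938640e-02  2.39518879e-01  1.73553036e+00
 -8.88467176e-05 -7.77051998e-01]
[(array([233., 183., 325., 282.]), 0.91), (array([ 59.,  30., 131.,  86.]), 0.85), (array([166.,   2., 230.,  48.]), 0.7)]
```

View pics/c1.png

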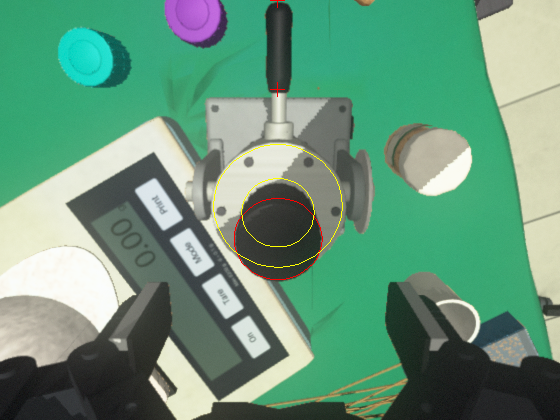

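Emit:
carry_out(slide=[[0, 1, -30], [1, 1, -60], [1, 1, -85], [1, 1, -96], [1, 1, -96]], roll=[0, 0, 0, 0, 0])

```text
time: 10.2
eef_pos: [491.5, 220.7, 196.3]
tcp_rot: [-0.564, 0.826, 0.0, -0.0]
contact_force: [-0.2, -0.1, 1.4]
gripper_width: 85.6
```

Emit:
carry_out(slide=[[0, 0, 0], [0, 0, 0], [0, 0, 0], [0, 0, 0], [0, 0, 0]], roll=[0, 0, 0, 0, 0], hand=255, force=35)

```text
time: 10.82
eef_pos: [492.0, 221.1, 197.5]
tcp_rot: [-0.564, 0.826, -0.0, 0.001]
contact_force: [0.0, 0.2, 5.6]
gripper_width: 49.2
```

```bash
python3 -c "
from h import *
s=bot.read_state();print(s['contact_force'],s['torque'],s['gripper_width'])"
```

```text
[0.03235405 0.2048434  5.64984284] [-0.10287147  0.191494   -0.02358943] 49.219521484619776
```

Emit:
carry_out(slide=[[0, 0, 0], [0, 0, 0], [0, 0, 0], [0, 0, 0]], roll=[0.1, 0.2, 0.3, 0.3])

```text
time: 11.32
eef_pos: [492.1, 221.2, 197.5]
tcp_rot: [-0.682, 0.732, -0.0, 0.001]
contact_force: [0.5, -0.0, 5.6]
gripper_width: 49.2
```

```bash
python3 -c "
from h import *
s=bot.read_state();print(s['contact_force'],s['torque'],s['gripper_width'],s['tcp_rot'],s['joint_positions'])"
```

```text
[ 0.5323603  -0.0329263   5.58861884] [-0.01543203  0.05113769 -0.03045006] 49.191249994295084 [-6.81525359e-01  7.31793704e-01 -3.28678042e-04  1.02572005e-03] [ 4.22378680e-01  4.58223811e-02  2.46573446e-02  1.54747743e+00
  3.74122956e-05 -1.07731241e+00]
```

No resistance after 17°, so + is the loosening sense.

Emit:
carry_out(slide=[[0, 0, 0], [0, 0, 0], [0, 0, 0], [0, 0, 0], [0, 0, 0], [0, 0, 0], [0, 0, 0], [0, 0, 0], [0, 0, 0], [0, 0, 0], [0, 0, 0]], roll=[0.14, 0.28, 0.42, 0.56, 0.7, 0.84, 0.98, 1.12, 1.24, 1.3, 1.3])

```text
time: 12.7
eef_pos: [492.6, 221.2, 197.5]
tcp_rot: [0.985, -0.171, 0.001, -0.001]
contact_force: [4.1, 0.1, 6.3]
gripper_width: 49.6
```

```bash
python3 -c "
from h import *
s=bot.read_state();print(s['contact_force'],s['torque'],s['gripper_width'],s['tcp_rot'],s['joint_positions'])"
```

```text
[4.08863079 0.14172891 6.27919514] [ 0.01254199 -0.65853544 -0.06776684] 49.560428360297 [ 9.85262994e-01 -1.71039127e-01  1.39780644e-03 -7.04457442e-04] [ 4.22248943e-01  4.59393943e-02  2.48680446e-02  1.54661974e+00
 -3.97483412e-04 -2.37557542e+00]
```

Emit:
carry_out(slide=[[0, 0, 3], [0, 0, 7], [0, 0, 10], [0, 0, 10]], roll=[0, 0, 0, 0])

```text
time: 13.2
eef_pos: [491.6, 220.9, 206.2]
tcp_rot: [0.985, -0.171, -0.0, 0.0]
contact_force: [1.5, 0.4, 0.7]
gripper_width: 49.0
```

Emit:
carry_out(slide=[[0, 0, 10], [0, 0, 22], [0, 0, 36], [0, 0, 50], [0, 0, 60], [0, 0, 60], [0, 0, 60], [0, 0, 60]], roll=[0, 0, 0, 0, 0, 0, 0, 0])

```text
time: 14.2
eef_pos: [491.5, 220.9, 265.7]
tcp_rot: [0.985, -0.171, -0.0, 0.0]
contact_force: [-0.0, 0.3, -1.0]
gripper_width: 49.1
```

Run:
```python
from h import *
s=bot.read_state();print(s["time"],s["eef_pos"],s["contact_force"],s["gripper_width"])
W=bot.grab_frame("wrist")["pixels"];S=bot.grab_frame("scene")["pixels"][120:270,160:310]
cv2.imwrite("pics/f1.png",np.hstack([cv2.resize(S,(380,380),interpolation=2),cv2.resize(W,(420,380))]))
```

```text
14.2 [491.53826491 220.88718124 265.68720995] [-0.03106836  0.27466817 -0.99339869] 49.070647609472495
```

View pics/f1.png

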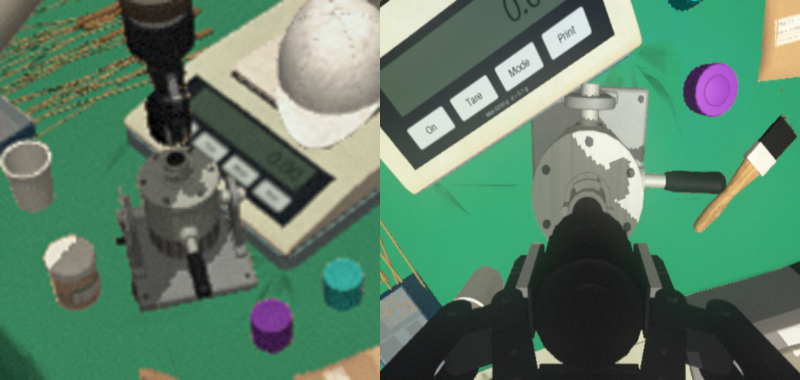

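The wrist view shows the cap between the pads (about 590,310). In the scene view the bare neck shows below it (175,160) and the drum is level.

```bash
python3 -c "
from plant import bot
print(bot.close_job())"
```

```text
the job is handed in; nothing more can be done
None
```

I tipped the nearer mill's drum, unscrewed its cap and lifted it off. The gripper is still holding the cap over the neck. The job was handed in at about 14 s of the 61 s allowed; `close_job()` gives no verdict.

- **Tipping:** I gripped the handle and raised the drum to about 45°. The gripper position put it at 44–46°, while reading the handle's end off the wrist picture gave about 42°; both are within 38–52°. I held it there for over 0.4 s, then brought it down until it pressed on its stop with 28 N.
- **Unscrewing:** Turning the cap counter-clockwise seen from above met no resistance past 10°. I took that as the loosening sense and turned it about 92° in all, and it lifted off without sticking.
- **Last checks:** The cap is about 70 mm above its seat and upright. The jaws are 49 mm apart on the 50 mm cap, and the wrist reads about 1 N, which fits the cap's weight. The last pictures show the neck bare and the drum level. The nearby jar, purple and turquoise caps and brush look unmoved. I did not look at the back mill again, but the arm never went near it.

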